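# Index the wax ring one hole on the dividing fixture

### The job

On the dividing fixture, hook a fingertip through the red pull ring and lift the spring index pin out of its hole, swing the arm one hole counter-clockwise as seen from above, and let the pin drop fully home in that hole, then take the finger out of the ring. Do not pinch or force the ring, do not touch the pink wax ring on the spindle, and leave everything else on the bench where it is.

Things in the scene. Friction and masses are not known exactly. Their poses are not given: they have to be found in the camera images.
- fixture: Dividing fixture bolted to the bench, cast grey base 250 x 200 x 16 mm. Origin: on the bench, under the vertical spindle axis. The arm starts on the fixture's own -x side, which looks roughly towards the robot. A tool rest (post and bar, 105 mm high) stands on its +x +y side.
- index_plate: Round steel plate fixed on the fixture, 220 mm across, top 55 mm above the bench, with 12 brass-rimmed holes, 10 mm bore, 30 degrees apart on a circle of 95 mm radius about the spindle. Origin and axes as fixture's.
- next_hole (a point): Mouth of the hole to swing to: on the plate's top, the first hole counter-clockwise (seen from above) from the one the pin starts in.
- index_arm (a joint): Angle (rad) of the dark steel arm about the spindle: 0 at the start, growing counter-clockwise seen from above (the pin goes towards the fixture's -y side); next hole at 0.524. Arm 26 mm wide, top 69 mm above the bench; at its end, 95 mm from the axis, a 22 mm steel barrel, top 87 mm above the bench, holds the pin. 1.5 to 3.5 N at the pin turns it; it stays where left. Spindle and wax turn along.
- plunger (a joint): Height (m) by which the 8 mm round-nosed spring pin is raised. 0: home, 10 mm deep in its hole. 0.010: clear, nose on top of the plate. Upper stop: 0.020. The spring pulls down with 5.6 N at 0, 11 N at the stop. Between holes the let-down nose rides on the plate, and it snaps in by itself when within about 2 mm of a hole's centre.
- pull_ring: Red pull ring, rigid on top of the pin, upright: 44 mm inner, 54 mm outer diameter, 5 mm round bar. Origin: centre of its opening, straight above the pin, 119.5 mm above the bench with the pin home. Own x: level, through the opening, pointing along the arm from pin to spindle; y: level, across the ring; z: up. Rises with the pin, swings with the arm, cannot tilt or twist.
- ring_top (a point): Underside of the top bar of the pull ring, 22 mm above its centre: hook under here. A fingertip tilted 30 to 45 degrees, pointing down and towards the spindle, fits in, lifts the ring by going straight up, and swings the arm by carrying the ring along the circle.
- wax_ring: Fragile pink wax ring, 35 mm across, around a brass arbor on top of the spindle, 87 to 102 mm above the bench. Origin on the spindle axis at bench height. Not to be touched.
- sprue_a: Loose bystander: black rubber casting base, 92 mm across, with a pink wax ring on it, 80 mm high in all. Origin under its centre. To be left alone.
- sprue_b: Loose bystander like sprue_a. To be left alone.
- sprue_c: Loose bystander like sprue_a. To be left alone.
- block: Loose bystander: dark grey pumice block 75 x 65 x 55 mm. Origin under its centre. To be left alone.
- jar: Loose bystander: jar with a white lid, 56 mm across, 65 mm high. Origin under its centre. To be left alone.
- carver: Loose bystander: wax carver with wooden handle lying on the bench, about 160 mm long and 12 mm thick, along its x. To be left alone.
- handpiece: Loose bystander: steel handpiece lying on the bench, 126 mm long and 19 mm thick, along its x. To be left alone.
- file: Loose bystander: flat file with a wooden handle lying on the bench, 250 mm long and 20 mm thick, along its x. To be left alone.

How it is judged (in metres and radians):
On the way, in this order (a step that is already met when the one before it is completed fails the run):
1. the pin is lifted out of its hole by the ring while the arm is still at the first hole (value of joint plunger above 0.007 m and value of joint index_arm between -0.08 and 0.08 rad and contact force between the fingers and pull_ring above 0.5 N), for 0.04 s.
2. the arm is swung between the two holes with the pin up (value of joint plunger above 0.008 m and value of joint index_arm between 0.2 and 0.46 rad), for 0.02 s.
3. the pin has dropped home in the next hole (value of joint plunger below 0.002 m and value of joint index_arm between 0.49 and 0.557 rad), for 0.1 s.
At the end, for the whole second after the job is handed in: The pin is fully home (raised less than 2 mm) in the next hole counter-clockwise (arm at 0.524 rad, within 0.033) and at rest (all of step 3 and velocity of joint index_arm between -0.05 and 0.05 rad/s); the robot touches nothing.
It fails at once if the arm is swung clearly past the next hole, or the wrong way (value of joint index_arm above 0.75 rad or value of joint index_arm below -0.2 rad).
It fails at once if the ring is pinched or forced (more than 35 N on it) (contact force between the fingers and pull_ring above 35 N).
It fails at once if the wax ring is touched (contact force between any of the fingers, the arm and wax_ring above 0.5 N).
It fails at once if something else on the bench is moved by more than 15 mm (distance of any of sprue_a, sprue_b, sprue_c, block, jar, carver, handpiece, file from where it was at the start of the episode above 0.015 m).
It also fails if it takes over 42 s, if anything falls off the work surface, if the arm or the gripper's body presses on something with over 40 N, if the wrist force passes 120 N, or if a joint passes its speed limit or range.

### The arm

A 6-joint arm with a two-finger parallel gripper is mounted at the origin on the work surface. World frame = base frame: x ahead of the robot, y to its left, z up, the work surface at z = 0. Lengths are in mm, angles in rad, forces in N, time in s.
With the tool pointing down it reaches from about 350 to 975 mm from the base axis. Payload 7.1 kg.
Tool frame: the origin (TCP) lies at the very end of the fingers, on their centre line; the grasp point (between the pads) lies 19 mm behind it (ctrl.pinch_z is the distance from the TCP to the grasp point, in mm); z points along the fingers, y is the direction in which the jaws open and shut (so a half turn about z gives the same grasp; the last joint's range is limited). The gripper opens to 88 mm and grips with 3 to 60 N. Pads are 20 mm wide; open, the fingers measure 115 mm over their backs; the gripper's body (75 mm by 178 mm) begins 61 mm behind the grasp point.
Start: joints at [-1.267, 0.423, 1.63, -0, 1.089, -0.019], TCP at [198.282, -592.696, 222.675] pointing down, gripper open.
Joint ranges: [-3, 3], [-0.9, 2.11], [0.09, 2.58], [-1.31, 4.45], [0.11, 2.69], [-2.54, 2.54]. Speed limits (rad/s): [2.39, 2.39, 3.01, 3.14, 3.14, 3.14].

### API

Orientations are given as a rotation vector (axis times angle).
In Python, from workcell import ctrl gives the robot as it stands.
- The arm moves only by the shell command python3 -m inch 'ROWS' [OPENING]. ROWS is JSON, a list of rows, each an object with "xyz": the shift along the tool's x, y, z in cm, a list of three; "spin": the turn about the tool's z in degrees. A call has 1 to 20 rows; each row is the pose to reach, as a shift and turn from the pose measured when the call began, along the tool's axes at that moment; what a row does not reach only later rows make up. A row lasts 1/10 s, in which the tool goes at most 50 mm and 8.59 degrees, less where a joint would pass 70% of its speed; a pose out of reach is approached as far as the arm can. A call with a gripper value outside its range is refused whole. OPENING is the closure, from 0 (fully open) to 1 (shut), set as the call begins (- or left out, the last holds). The fingers move at their own pace and stop on an object; the grip force is fixed at half the most. Time passes only in rows, so rows that repeat a pose let the fingers close. It gives the time, the measured TCP pose, the force and the opening at its end, in the units of the state.
- ctrl.get_obs(): the state, without advancing time (a new reading comes with each control period).
- ctrl.get_image(name): name is "side" or "top"; returns the picture (420x560x3 uint8, red, green, blue); there is no depth.
- ctrl.camera_info(name): a dict with "camera_matrix" (3x3 intrinsics, pixels), "R" (3x3) and "t" (3): a world point X has camera coordinates R X + t. Camera axes: x right, y down, z forward; pixel columns grow to the right and rows downward; lengths in mm; the calibration is good to about 2 mm. A picture is of the moment at which its call begins. camera_info takes no time and is no camera call.
- ctrl.close_job(): hands the job in, once; it reports no verdict.
The state is a dict: "t": time; "qpos": joint angles; "qvel": joint speeds; "joint_torque": joint torques, N m; "ee_pos": TCP position; "orientation": TCP orientation; "ft_force": force on the tool from outside, world axes, zero at the start; "moment": the same for the moment, N m; "width": finger opening in mm.
Only numpy, scipy, OpenCV 4.12 (cv2) and the standard library are available. Lean on these libraries where they do the work, as an engineer would, in place of code of your own. Each camera call takes 0.05 s, during which the arm holds its last target. There are 200 camera calls.

## Working session

There is one attempt and no reset: what is moved stays moved. The work goes in short steps, Python scripts to look and compute and a shell command to move; the robot and the scene stay as the last step left them, time stands still between calls to the robot, and variables do not carry over. Pictures are saved under pics/ and viewed, about 8 in all and at most 12, crops included, and the job is handed in when it is done.

```bash
ls; mkdir -p pics
python3 - <<'E'
from workcell import ctrl
import cv2,numpy as np
np.set_printoptions(precision=2,suppress=True)
o=ctrl.get_obs();print(o['t'],o['ee_pos'],o['orientation'],o['ft_force'],o['width'])
for n in("side","top"):
    im=ctrl.get_image(n);cv2.imwrite(f"pics/{n}0.png",im[:,:,::-1])
    c=ctrl.camera_info(n);R=np.array(c['R']);print(n,np.array(c['camera_matrix']),R,np.array(c['t']),-R.T@np.array(c['t']))
E
```

```text
pics
0.0 [ 198.14 -592.16  221.92] [-3.1 -0.5  0. ] [ 0.74  0.01 -0.19] 88.10653228952171
side [[434.07   0.   282.71]
 [  0.   434.07 204.38]
 [  0.     0.     1.  ]] [[-0.67 -0.74  0.  ]
 [-0.57  0.51 -0.65]
 [ 0.48 -0.43 -0.76]] [407.33 367.26 886.53] [ 52.89 499.92 913.25]
top [[430.28   0.   280.37]
 [  0.   430.28 213.96]
 [  0.     0.     1.  ]] [[ 0.   -1.   -0.02]
 [-1.   -0.   -0.06]
 [ 0.06  0.02 -1.  ]] [  52.68  546.24 1085.66] [ 480.56   30.89 1117.11]
```

View pics/top0.png

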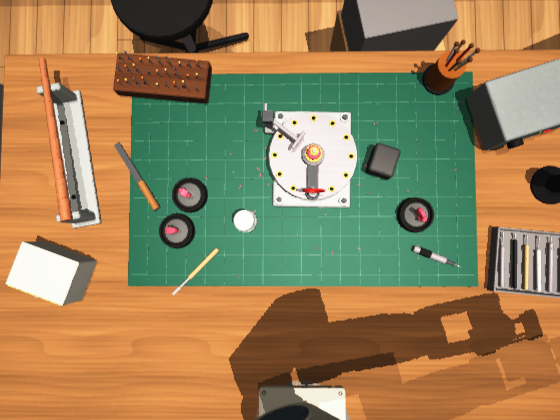

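View pics/side0.png

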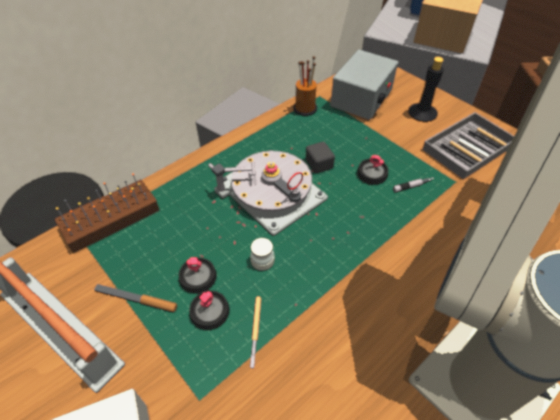

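The top view shows the plate centred near (313,157) and the red ring near (313,190), with the arm pointing towards the robot. The side view shows the ring near (295,181). I'll crop both for a closer look.

Run:
```python
import cv2,numpy as np
a=cv2.imread("pics/top0.png")[100:215,255:405];b=cv2.imread("pics/side0.png")[140:240,205:335]
a=cv2.resize(a,None,fx=5,fy=5,interpolation=2);cv2.imwrite("pics/topc.png",a)
cv2.imwrite("pics/sidec.png",cv2.resize(b,None,fx=6,fy=6,interpolation=2)[:600])
```

```text
(no output)
```

View pics/topc.png

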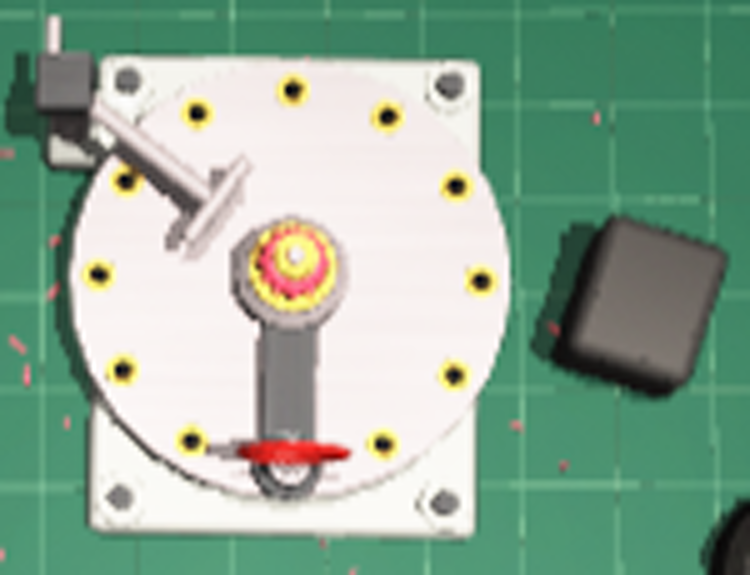

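View pics/sidec.png

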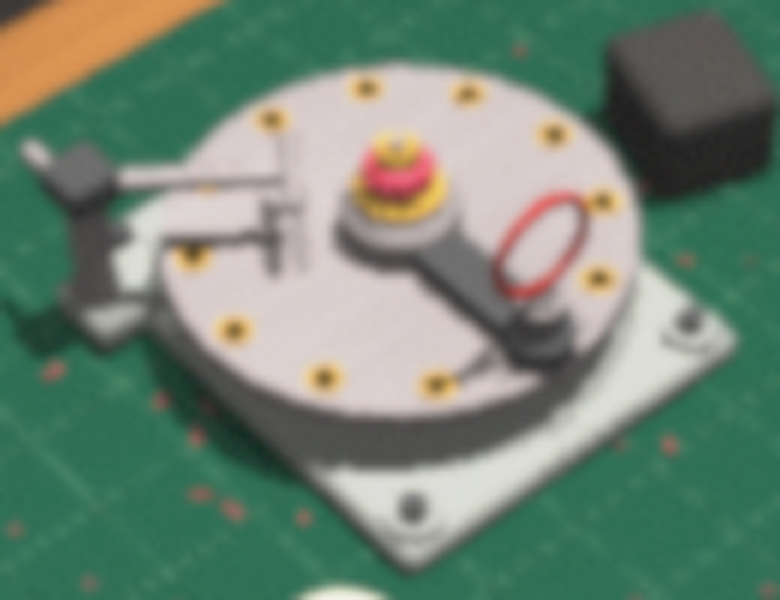

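The top crop shows 11 visible rims. The next hole is at (382,444), on the right (-y) side, and the ring's top is at (295,452). The side crop has the ring centre at about (545,245). Next I fit these points.

```bash
cat > h.py <<'E'
import numpy as np
from workcell import ctrl
from scipy.optimize import least_squares
from scipy.spatial.transform import Rotation as Ro
np.set_printoptions(precision=3,suppress=True)
def ray(n,p):
    c=ctrl.camera_info(n);R=np.array(c['R']);K=np.array(c['camera_matrix'])
    return -R.T@np.array(c['t']), R.T@np.linalg.solve(K,[*p,1])
def atz(n,p,z):
    C,d=ray(n,p);return C+d*(z-C[2])/d[2]
def proj(n,X):
    c=ctrl.camera_info(n);p=np.array(c['camera_matrix'])@(np.array(c['R'])@X+np.array(c['t']));return p[:2]/p[2]
def st():
    o=ctrl.get_obs();R=Ro.from_rotvec(o['orientation']).as_matrix()
    print('t',o['t'],'q',np.array(o['qpos']),'tcp',np.array(o['ee_pos']),'F',np.array(o['ft_force']),'w',o['width']);print(R)
    return np.array(o['ee_pos']),R
E
python3 - <<'E'
from h import *
H=[(291,91),(387,117),(456,186),(480,281),(454,375),(382,444),None,(191,441),(122,370),(98,274),(126,181),(197,113)]
def run(n,H,ox,oy,f,sgn):
    P=[(k,atz(n,(ox+h[0]/f-.4,oy+h[1]/f-.4),55)[:2]) for k,h in enumerate(H) if h]
    fn=lambda v:np.concatenate([v[:2]+v[3]*np.array([np.cos(v[2]-k*np.pi/6),np.sin(v[2]-k*np.pi/6)])-p for k,p in P])
    s=least_squares(fn,[560,-50,0,95]);print(n,s.x,np.abs(s.fun).max());return s.x
T=run('top',H,255,100,5,1)
HS=[(468,95),(554,135),(603,202),(600,278),None,None,None]
# side: order clockwise seen from above, matched to the top index by projection
for k in range(12):
    a=T[2]-k*np.pi/6;X=np.array([T[0]+95*np.cos(a),T[1]+95*np.sin(a),55])
    p=proj('side',X);print(k,X,'side crop',(p-[205,140]+.4)*6)
a=T[2]-np.pi
pin=T[:2]+95*np.array([np.cos(a),np.sin(a)]);print('pin',pin)
for z in(119.5,):print('ring side',(proj('side',np.array([*pin,z]))-[205,140]+.4)*6,'top',(proj('top',np.array([*pin,144]))-[255,100]+.4)*5)
C,d=ray('side',(205+545/6-.4,140+245/6-.4));print('ring at 119.5 side',C+d*(119.5-C[2])/d[2],'top',atz('top',(255+295/5-.4,100+452/5-.4),144))
E
```

```text
top [690.553 -27.237  -0.019  94.984] 0.506838486378772
0 [785.535 -29.041  55.   ] side crop [266.958 117.819]
1 [771.908 -76.291  55.   ] side crop [361.447  86.832]
2 [ 736.482 -110.397   55.   ] side crop [463.642  91.98 ]
3 [ 688.749 -122.22    55.   ] side crop [549.737 132.247]
4 [ 641.499 -108.593   55.   ] side crop [598.119 199.262]
5 [607.393 -73.167  55.   ] side crop [593.647 277.344]
6 [595.57  -25.434  55.   ] side crop [533.562 345.401]
7 [609.197  21.816  55.   ] side crop [432.232 382.504]
8 [644.623  55.922  55.   ] side crop [319.389 376.22 ]
9 [692.356  67.746  55.   ] side crop [229.512 328.707]
10 [739.606  54.118  55.   ] side crop [187.977 255.594]
11 [773.712  18.692  55.   ] side crop [203.073 178.642]
pin [595.57  -25.434]
ring side [536.489 243.949] top [296.277 446.613]
ring at 119.5 side [592.738 -27.679 119.5  ] top [593.112 -24.846 144.   ]
```

```bash
python3 -m inch '[{"xyz":[0,0,-5],"spin":0},{"xyz":[0,0,-10],"spin":0},{"xyz":[0,0,-15],"spin":0}]'
```

```text
t: 0.4
ee_pos: [198.0, -591.9, 373.0]
orientation: [-3.098, -0.504, 0.001]
ft_force: [0.1, -0.8, -0.1]
width: 87.7
```

The ring is at about (594.5, -26.5) and the spindle at (689.5, -28), with the two cameras agreeing to about 2 mm and the fixture yaw near -1°. Moves cannot tilt the tool directly, so I'll swing high to azimuth ~+14° and push past the reach limit. The wrist should then give an outward tilt.

```bash
python3 -m inch '[{"xyz":[4.5,-2.8,0],"spin":-4.4},{"xyz":[9,-5.6,0],"spin":-8.7},{"xyz":[13.4,-8.3,0],"spin":-13},{"xyz":[17.9,-11.1,0],"spin":-17.4},{"xyz":[22.3,-13.9,0],"spin":-21.8},{"xyz":[26.8,-16.6,0],"spin":-26},{"xyz":[31.3,-19.4,0],"spin":-30.5},{"xyz":[35.7,-22.2,0],"spin":-35},{"xyz":[40.2,-24.9,0],"spin":-39},{"xyz":[44.7,-27.7,0],"spin":-43.5},{"xyz":[49,-30.5,0],"spin":-48},{"xyz":[53.6,-33.2,0],"spin":-52},{"xyz":[58,-36,0],"spin":-56.5},{"xyz":[62.5,-38.8,0],"spin":-61},{"xyz":[67,-41.6,0],"spin":-65},{"xyz":[71.4,-44.3,0],"spin":-69.6},{"xyz":[75.9,-47.1,0],"spin":-74},{"xyz":[80.4,-49.9,0],"spin":-78},{"xyz":[84.8,-52.6,0],"spin":-82.6},{"xyz":[89.3,-55.4,0],"spin":-87}]'; python3 -c "
from h import *;st()"
```

```text
t: 2.4
ee_pos: [837.2, 179.0, 374.1]
orientation: [-1.896, -2.501, -0.002]
ft_force: [1.2, -0.0, -0.0]
width: 87.8
t 2.4 q [ 0.196  0.713  0.811  0.003  1.619 -0.078] tcp [837.184 179.033 374.051] F [ 1.18  -0.036 -0.01 ] w 87.76389887840557
[[-0.27   0.963 -0.002]
 [ 0.963  0.27   0.003]
 [ 0.003 -0.001 -1.   ]]
```

```bash
python3 -m inch '[{"xyz":[0,5,0],"spin":0},{"xyz":[0,10,0],"spin":0},{"xyz":[0,15,0],"spin":0},{"xyz":[0,20,0],"spin":0},{"xyz":[0,25,0],"spin":0},{"xyz":[0,30,0],"spin":0}]'; python3 -c "
from h import *;st()"
```

```text
t: 3.0
ee_pos: [976.4, 223.0, 339.4]
orientation: [1.885, 2.488, 0.045]
ft_force: [-0.4, -0.3, 0.8]
width: 87.6
t 3.0 q [ 0.212  1.129  0.088  0.004  1.89  -0.061] tcp [976.386 223.015 339.418] F [-0.444 -0.273  0.771] w 87.62448721665655
[[-0.27   0.962  0.033]
 [ 0.963  0.27   0.011]
 [ 0.001  0.035 -0.999]]
```

```bash
python3 -m inch '[{"xyz":[0,30,0],"spin":0},{"xyz":[0,30,0],"spin":0},{"xyz":[0,30,0],"spin":0},{"xyz":[0,30,0],"spin":0}]'; python3 -c "
from h import *;st()"
```

```text
t: 3.4
ee_pos: [998.3, 235.5, 304.9]
orientation: [1.869, 2.466, 0.094]
ft_force: [-0.7, 0.3, 0.1]
width: 88.0
t 3.4 q [ 0.219  1.165  0.086  0.004  1.814 -0.054] tcp [998.295 235.503 304.922] F [-0.694  0.315  0.086] w 88.04861330995092
[[-0.27   0.96   0.074]
 [ 0.963  0.27   0.02 ]
 [-0.     0.076 -0.997]]
```

```bash
python3 -m inch '[{"xyz":[0,40,-20],"spin":0},{"xyz":[0,40,-20],"spin":0},{"xyz":[0,40,-20],"spin":0},{"xyz":[0,40,-20],"spin":0}]'; python3 -c "
from h import *;st()"; python3 -m inch '[{"xyz":[0,40,0],"spin":0},{"xyz":[0,40,0],"spin":0},{"xyz":[0,40,0],"spin":0},{"xyz":[0,40,0],"spin":0},{"xyz":[0,40,0],"spin":0},{"xyz":[0,40,0],"spin":0},{"xyz":[0,40,0],"spin":0},{"xyz":[0,40,0],"spin":0}]'; python3 -c "
from h import *;st()"
```

```text
t: 3.8
ee_pos: [996.9, 241.2, 346.9]
orientation: [1.851, 2.443, 0.144]
ft_force: [-0.2, -0.1, -0.3]
width: 88.1
t 3.8 q [ 0.225  1.124  0.086  0.004  1.813 -0.048] tcp [996.902 241.153 346.856] F [-0.231 -0.061 -0.311] w 88.13402585059323
[[-0.27   0.956  0.115]
 [ 0.963  0.269  0.03 ]
 [-0.002  0.119 -0.993]]
t: 4.6
ee_pos: [1021.1, 255.6, 303.1]
orientation: [1.834, 2.42, 0.19]
ft_force: [-0.4, 0.1, 0.6]
width: 88.1
t 4.6 q [ 0.233  1.169  0.087  0.003  1.726 -0.04 ] tcp [1021.1    255.641  303.134] F [-0.383  0.074  0.59 ] w 88.10627504755136
[[-0.27   0.951  0.154]
 [ 0.963  0.267  0.04 ]
 [-0.003  0.159 -0.987]]
```

Each call past the reach limit tilts the tool by about 2.4° outward, so I'll repeat short pushes.

```bash
python3 -m inch '[{"xyz":[0,40,-15],"spin":0},{"xyz":[0,40,-15],"spin":0}]'; python3 -m inch '[{"xyz":[0,40,-15],"spin":0},{"xyz":[0,40,-15],"spin":0}]';  python3 -m inch '[{"xyz":[0,40,-15],"spin":0},{"xyz":[0,40,-15],"spin":0}]'; python3 -m inch '[{"xyz":[0,40,-15],"spin":0}]'; python3 -m inch '[{"xyz":[0,40,-15],"spin":0}]'; python3 -c "
from h import *;st()"
```

```text
t: 4.8
ee_pos: [1026.0, 259.4, 327.3]
orientation: [1.817, 2.397, 0.237]
ft_force: [0.9, -0.4, 1.1]
width: 87.6
t: 5.0
ee_pos: [1030.2, 262.8, 354.5]
orientation: [1.799, 2.373, 0.285]
ft_force: [0.6, 0.0, 0.2]
width: 87.8
t: 5.2
ee_pos: [1033.7, 265.8, 381.1]
orientation: [1.78, 2.348, 0.331]
ft_force: [-0.0, 0.1, -0.1]
width: 87.5
t: 5.3
ee_pos: [1038.0, 267.8, 396.1]
orientation: [1.765, 2.329, 0.366]
ft_force: [0.8, 0.3, -0.9]
width: 87.9
t: 5.4
ee_pos: [1041.9, 269.8, 413.6]
orientation: [1.75, 2.309, 0.402]
ft_force: [-0.3, 0.4, -0.0]
width: 88.1
t 5.4 q [ 0.241  1.072  0.087  0.004  1.632 -0.032] tcp [1041.929  269.841  413.57 ] F [-0.323  0.356 -0.017] w 88.11332159221885
[[-0.269  0.904  0.332]
 [ 0.963  0.255  0.086]
 [-0.007  0.343 -0.939]]
```

```bash
python3 -m inch '[{"xyz":[0,40,0],"spin":0},{"xyz":[0,40,0],"spin":0}]'; python3 -m inch '[{"xyz":[0,40,0],"spin":0},{"xyz":[0,40,0],"spin":0}]';  python3 -m inch '[{"xyz":[0,40,0],"spin":0},{"xyz":[0,40,0],"spin":0}]'; python3 -m inch '[{"xyz":[0,40,0],"spin":0},{"xyz":[0,40,0],"spin":0}]'; python3 -m inch '[{"xyz":[0,40,0],"spin":0},{"xyz":[0,40,0],"spin":0}]'; python3 -m inch '[{"xyz":[0,40,0],"spin":0},{"xyz":[0,40,0],"spin":0}]'; python3 -m inch '[{"xyz":[0,40,0],"spin":0},{"xyz":[0,40,0],"spin":0}]' ; python3 -m inch '[{"xyz":[0,40,0],"spin":0},{"xyz":[0,40,0],"spin":0}]'; python3 -c "
from h import *;st()"
```

```text
t: 5.6
ee_pos: [1054.1, 274.9, 417.0]
orientation: [1.73, 2.282, 0.447]
ft_force: [-0.6, -0.2, 0.3]
width: 87.8
t: 5.8
ee_pos: [1064.8, 279.4, 420.7]
orientation: [1.711, 2.258, 0.488]
ft_force: [-0.9, -0.0, -1.0]
width: 87.3
t: 6.0
ee_pos: [1073.5, 283.3, 429.5]
orientation: [1.692, 2.233, 0.528]
ft_force: [-0.9, -0.2, 0.9]
width: 87.9
t: 6.2
ee_pos: [1081.2, 286.8, 441.8]
orientation: [1.672, 2.207, 0.568]
ft_force: [0.8, 0.3, 0.2]
width: 87.8
t: 6.4
ee_pos: [1087.8, 289.9, 457.2]
orientation: [1.652, 2.18, 0.608]
ft_force: [-0.1, -0.8, 0.3]
width: 87.8
t: 6.6
ee_pos: [1093.1, 292.6, 475.1]
orientation: [1.631, 2.153, 0.648]
ft_force: [-0.4, -0.5, 0.4]
width: 87.6
t: 6.8
ee_pos: [1097.0, 294.9, 495.2]
orientation: [1.611, 2.126, 0.686]
ft_force: [0.7, -0.3, 0.2]
width: 87.7
t: 7.0
ee_pos: [1099.5, 296.7, 517.6]
orientation: [1.59, 2.099, 0.724]
ft_force: [-0.3, 0.2, 0.5]
width: 87.9
t 7.0 q [ 0.252  1.015  0.087  0.002  1.367 -0.022] tcp [1099.545  296.67   517.579] F [-0.306  0.198  0.454] w 87.93567054443231
[[-0.267  0.752  0.603]
 [ 0.964  0.216  0.158]
 [-0.011  0.623 -0.782]]
```

```bash
cat >> h.py <<'E'
SP=np.array([689.5,-28.]);YAW=np.pi-0.019
def ring(th,dz=0): return np.array([SP[0]+95*np.cos(YAW+th),SP[1]+95*np.sin(YAW+th),119.5+dz])
def tcp(R,P,s=18): return P+50.75*R[:,1]+s*R[:,2]   # near finger's axis through P, s mm behind its tip
E
python3 - <<'E'
from h import *
D=np.array([(.423,1.63,1.089,625,222.7),(.713,.811,1.619,856.1,374),(1.129,.088,1.89,1001.5,339.4),(1.165,.086,1.814,1025.7,305),(1.015,.087,1.367,1138.9,517.6),(1.072,.087,1.632,1076.3,413.6)])
def fk(v,q):
    a,b,L,h,r0,e=v;s=np.cumsum(q[:3])
    return np.array([r0+a*np.sin(s[0])+b*np.sin(s[1])+L*np.sin(s[2])+e*np.cos(s[1]),h+a*np.cos(s[0])+b*np.cos(s[1])+L*np.cos(s[2])-e*np.sin(s[1])])
f=least_squares(lambda v:np.concatenate([np.concatenate([(fk(v,d)-d[3:]) for d in D]),[v[5]*.01,v[4]*.01]]),[450,400,250,300,0,0]);v=f.x;print(v,np.abs(f.fun).max())
t,R=st();ti=np.arccos(-R[2,2])
for n,P in (('in',ring(0)),('end',ring(.524,14))):
    for s in (18,-40,-70):
        T=tcp(R,P,s);g=least_squares(lambda q:np.append((fk(v,q)-[np.hypot(*T[:2]),T[2]])/100,q.sum()-np.pi+ti),[.2,2,.3])
        print(n,s,T,'q',g.x,abs(g.fun).max(),'tool shift cm',R.T@(T-t)/10)
print(np.degrees(ti))
E
```

```text
[562.729 484.835 309.784 312.675   0.463  77.306] 0.7730561580724438
t 7.0 q [ 0.252  1.015  0.087  0.002  1.367 -0.022] tcp [1099.545  296.67   517.579] F [-0.306  0.198  0.454] w 87.93567054443231
[[-0.267  0.752  0.603]
 [ 0.964  0.216  0.158]
 [-0.011  0.623 -0.782]]
in 18 [643.523 -12.407 137.048] q [ 0.438  2.1   -0.069] 1.581099695613375e-12 tool shift cm [-17.175 -64.661  -2.617]
in -40 [608.556 -21.571 182.405] q [0.305 2.153 0.011] 6.593836587853729e-14 tool shift cm [-17.175 -64.661  -8.417]
in -70 [590.469 -26.311 205.866] q [0.234 2.174 0.06 ] 1.7053025658242404e-15 tool shift cm [-17.175 -64.661 -11.417]
end 18 [655.364 -60.174 151.048] q [ 0.424  2.065 -0.02 ] 7.275957614183426e-14 tool shift cm [-22.11  -63.929  -3.753]
end -40 [620.397 -69.337 196.405] q [0.296 2.113 0.059] 6.8212102632969615e-15 tool shift cm [-22.11  -63.929  -9.553]
end -70 [602.311 -74.077 219.866] q [0.228 2.133 0.108] 1.1368683772161603e-15 tool shift cm [-22.11  -63.929 -12.553]
38.5529703575736
```

```bash
cat >> h.py <<'E'
def FK(q):
    a,b,L,h,r0,e=562.73,484.84,309.78,312.68,.46,77.3
    A=Ro.from_euler('z',q[0])*Ro.from_euler('y',q[1]);B=A*Ro.from_euler('y',q[2]);W=B*Ro.from_euler('z',q[3])*Ro.from_euler('y',q[4])
    p=np.array([0,0,h])+Ro.from_euler('z',q[0]).apply([r0,0,0])+A.apply([0,0,a])+B.apply([e,0,b])+W.apply([0,0,L])
    return p,(W*Ro.from_euler('z',q[5])*Ro.from_euler('z',np.pi/2)).as_matrix()
LO=np.array([-3,-.9,.09,-1.31,.11,-2.54]);HI=np.array([3,2.11,2.58,4.45,2.69,2.54])
def IK(p,R,q0):
    def f(q):
        P,M=FK(q);return np.concatenate([(P-p)/100,Ro.from_matrix(M@R.T).as_rotvec()])
    g=least_squares(f,np.clip(q0,LO+1e-3,HI-1e-3),bounds=(LO,HI));return g.x,np.abs(g.fun).max()
E
python3 - <<'E'
from h import *
q0=np.array(ctrl.get_obs()['qpos']);t,R=st();p,M=FK(q0);print('model check',p-t,np.abs(M-R).max())
def RR(ti,az,spin=0):
    z=np.array([np.sin(ti)*np.cos(az),np.sin(ti)*np.sin(az),-np.cos(ti)]);y=np.array([np.cos(ti)*np.cos(az),np.cos(ti)*np.sin(az),np.sin(ti)])
    return np.c_[np.cross(y,z),y,z]
for ti,az in ((38.5,14.6),(30,14.6),(33,14.6),(38.5,25),(38.5,4),(30,4)):
    M=RR(*np.radians([ti,az]))
    print(ti,az)
    for sgn in (0,1.8,-1.2):
        q=np.array([0,.3,2.0,sgn,.3,-sgn])
        for n,P,s in (('out',ring(0),-70),('mid',ring(0),-20),('in',ring(0),18),('up',ring(0,24),18),('end',ring(.524,24),18),('endlow',ring(.524,0),18),('endout',ring(.524,0),-70)):
            q,e=IK(tcp(M,P,s),M,q)
            print('  ',n,q,'err %.3f'%e)
E
```

```text
t 7.0 q [ 0.252  1.015  0.087  0.002  1.367 -0.022] tcp [1099.545  296.67   517.579] F [-0.306  0.198  0.454] w 87.93567054443231
[[-0.267  0.752  0.603]
 [ 0.964  0.216  0.158]
 [-0.011  0.623 -0.782]]
model check [  3.056 -11.501   0.13 ] 5.551115123125783e-16
38.5 14.6
   out [-0.185  0.251  2.148  1.164  0.293 -1.501] err 0.000
   mid [-0.155  0.365  2.112  1.436  0.253 -1.759] err 0.000
   in [-0.135  0.448  2.077  1.646  0.239 -1.959] err 0.000
   up [-0.135  0.4    2.069  1.416  0.242 -1.722] err 0.000
   end [-0.23   0.423  2.026  1.314  0.305 -1.693] err 0.000
   endlow [-0.23   0.469  2.034  1.486  0.295 -1.874] err 0.000
   endout [-0.289  0.281  2.102  1.13   0.364 -1.545] err 0.000
   out [-0.185  0.251  2.148  1.164  0.293 -1.501] err 0.000
   mid [-0.155  0.365  2.112  1.436  0.253 -1.759] err 0.000
   in [-0.135  0.448  2.077  1.646  0.239 -1.959] err 0.000
   up [-0.135  0.4    2.069  1.416  0.242 -1.722] err 0.000
   end [-0.23   0.423  2.026  1.314  0.305 -1.693] err 0.000
   endlow [-0.23   0.469  2.034  1.486  0.295 -1.874] err 0.000
   endout [-0.289  0.281  2.1
[... 6266 characters left out ...]
86 -0.492] err 0.000
   up [-0.067  0.404  1.992  0.296  0.236 -0.408] err 0.000
   end [-0.159  0.424  1.955  0.432  0.275 -0.617] err 0.000
   endlow [-0.159  0.466  1.965  0.525  0.229 -0.713] err 0.000
   endout [-0.181  0.282  2.014  0.362  0.357 -0.559] err 0.000
   out [-0.081  0.257  2.051  0.238  0.323 -0.357] err 0.000
   mid [-0.073  0.366  2.027  0.304  0.24  -0.419] err 0.000
   in [-0.067  0.447  2.002  0.379  0.186 -0.492] err 0.000
   up [-0.067  0.404  1.992  0.296  0.236 -0.408] err 0.000
   end [-0.159  0.424  1.955  0.432  0.275 -0.617] err 0.000
   endlow [-0.159  0.466  1.965  0.525  0.229 -0.713] err 0.000
   endout [-0.181  0.282  2.014  0.362  0.357 -0.559] err 0.000
```

```bash
python3 -m inch '[{"xyz":[-1.1,-3.8,-1],"spin":0},{"xyz":[-2.2,-7.6,-2],"spin":0},{"xyz":[-3.2,-11.4,-3],"spin":0},{"xyz":[-4.3,-15.2,-4],"spin":0},{"xyz":[-5.4,-19,-5],"spin":0},{"xyz":[-6.5,-22.8,-6],"spin":0},{"xyz":[-7.5,-26.6,-7],"spin":0},{"xyz":[-8.6,-30.4,-8],"spin":0},{"xyz":[-9.7,-34.2,-9],"spin":0},{"xyz":[-10.8,-38,-10],"spin":0},{"xyz":[-11.8,-42,-11],"spin":0},{"xyz":[-13,-45.7,-12],"spin":0},{"xyz":[-14,-49.5,-13],"spin":0},{"xyz":[-15,-53.3,-14],"spin":0},{"xyz":[-16.1,-57.1,-15],"spin":0},{"xyz":[-17.2,-60.9,-16.1],"spin":0},{"xyz":[-17.2,-60.9,-16.1],"spin":0},{"xyz":[-17.2,-60.9,-16.1],"spin":0},{"xyz":[-17.2,-60.9,-16.1],"spin":0}]'; python3 -c "
from h import *
t,R=st()
for s in(-70,-40,0,18):print(s,R.T@(tcp(R,ring(0),s)-t)/10)"
```

```text
t: 8.9
ee_pos: [592.0, -25.9, 267.4]
orientation: [1.588, 2.097, 0.725]
ft_force: [-0.7, -0.4, -0.3]
width: 87.8
t 8.9 q [-0.211  0.14   2.098  0.81   0.399 -1.163] tcp [592.029 -25.887 267.407] F [-0.68  -0.443 -0.314] w 87.84002731707427
[[-0.267  0.75   0.605]
 [ 0.964  0.216  0.158]
 [-0.012  0.625 -0.781]]
-70 [ 0.087 -3.989  4.69 ]
-40 [ 0.087 -3.989  7.69 ]
0 [ 0.087 -3.989 11.69 ]
18 [ 0.087 -3.989 13.49 ]
```

```bash
python3 -m inch '[{"xyz":[0,-2,2.3],"spin":0},{"xyz":[0.1,-4,4.7],"spin":0},{"xyz":[0.1,-4,7.2],"spin":0},{"xyz":[0.1,-4,9.7],"spin":0},{"xyz":[0.1,-4,9.7],"spin":0}]'
python3 - <<'E'
from h import *
import cv2
t,R=st()
b=ctrl.get_image("side")[:,:,::-1][100:220,220:380];a=ctrl.get_image("top")[:,:,::-1][120:240,240:400]
b=cv2.resize(b,None,fx=5,fy=5,interpolation=2);cv2.imwrite("pics/s2.png",b)
cv2.imwrite("pics/t2.png",cv2.resize(a,None,fx=5,fy=5,interpolation=2))
tip=t-50.75*R[:,1]
print('tip',tip,'side',(proj('side',tip)-[220,100])*5,'top',(proj('top',tip)-[240,120])*5)
for s in(18,):print(s,R.T@(tcp(R,ring(0),s)-t)/10)
E
```

```text
t: 9.4
ee_pos: [622.0, -17.1, 164.9]
orientation: [1.588, 2.1, 0.725]
ft_force: [0.4, -0.1, 1.8]
width: 87.9
t 9.4 q [-0.178  0.37   2.111  1.447  0.269 -1.81 ] tcp [622.013 -17.125 164.936] F [ 0.43  -0.148  1.756] w 87.90072111993689
[[-0.269  0.751  0.603]
 [ 0.963  0.217  0.159]
 [-0.011  0.624 -0.781]]
tip [583.908 -28.125 133.273] side [390.561 392.216] top [373.889 372.648]
18 [-0.083 -0.021  3.547]
```

View pics/s2.png

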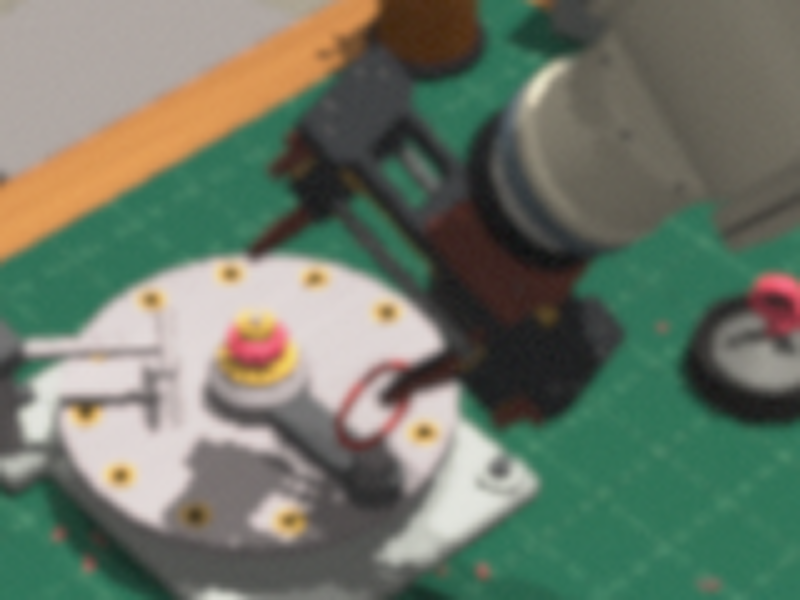

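View pics/t2.png

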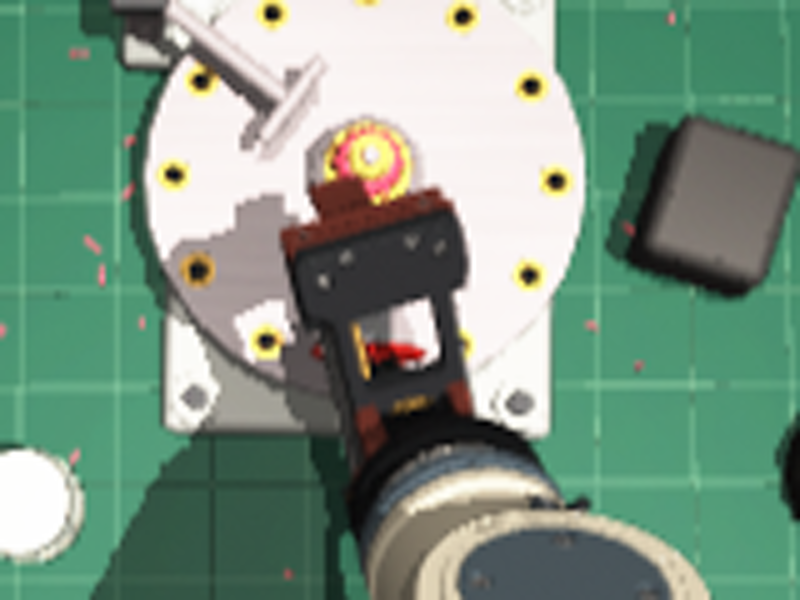

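The side view shows the near finger's tip at (390,392), exactly as predicted, just outside the ring whose centre is (372,405). The other finger is high over the plate. Next I insert the finger.

```bash
python3 -m inch '[{"xyz":[0,0,0.8],"spin":0},{"xyz":[-0.1,0,1.6],"spin":0},{"xyz":[-0.1,0,2.4],"spin":0},{"xyz":[-0.1,0,3.2],"spin":0},{"xyz":[-0.1,0,3.5],"spin":0},{"xyz":[-0.1,0,3.5],"spin":0}]'
python3 - <<'E'
from h import *
t,R=st()
for h in(0,6,8,10,12,14,16,20,24):print(h,R.T@(tcp(R,ring(0,h),18)-t)/10)
E
```

```text
t: 10.1
ee_pos: [642.8, -12.8, 140.4]
orientation: [1.585, 2.098, 0.726]
ft_force: [-0.1, 0.8, -0.7]
width: 87.8
t 10.1 q [-0.161  0.441  2.08   1.619  0.257 -1.974] tcp [642.803 -12.807 140.433] F [-0.117  0.848 -0.674] w 87.7726456880528
[[-0.269  0.749  0.606]
 [ 0.963  0.217  0.159]
 [-0.013  0.626 -0.78 ]]
0 [ 0.035 -0.143  0.296]
6 [ 0.027  0.233 -0.172]
8 [ 0.025  0.358 -0.328]
10 [ 0.022  0.483 -0.484]
12 [ 0.02   0.608 -0.64 ]
14 [ 0.017  0.733 -0.796]
16 [ 0.015  0.859 -0.952]
20 [ 0.01   1.109 -1.264]
24 [ 0.005  1.359 -1.576]
```

```bash
python3 -m inch '[{"xyz":[0,0.25,-0.2],"spin":0},{"xyz":[0,0.4,-0.4],"spin":0},{"xyz":[0,0.55,-0.58],"spin":0},{"xyz":[0,0.7,-0.77],"spin":0},{"xyz":[0,0.86,-0.95],"spin":0},{"xyz":[0,0.86,-0.95],"spin":0}]'
python3 - <<'E'
from h import *
t,R=st()
for h in(16,20,24,28):print(h,R.T@(tcp(R,ring(0,h),18)-t)/10)
E
```

```text
t: 10.7
ee_pos: [642.5, -12.4, 152.8]
orientation: [1.586, 2.099, 0.726]
ft_force: [-5.3, 0.2, -8.5]
width: 88.1
t 10.7 q [-0.16   0.416  2.075  1.502  0.257 -1.852] tcp [642.546 -12.356 152.765] F [-5.276  0.212 -8.482] w 88.0997673836515
[[-0.269  0.75   0.604]
 [ 0.963  0.217  0.159]
 [-0.012  0.625 -0.781]]
16 [-0.02   0.094  0.025]
20 [-0.025  0.344 -0.287]
24 [-0.03   0.594 -0.6  ]
28 [-0.035  0.844 -0.912]
```

```bash
python3 -m inch '[{"xyz":[0,0.19,-0.23],"spin":0},{"xyz":[0,0.38,-0.47],"spin":0},{"xyz":[0,0.5,-0.62],"spin":0},{"xyz":[0,0.5,-0.62],"spin":0}]'
python3 - <<'E'
from h import *
import cv2
t,R=st()
b=ctrl.get_image("side")[:,:,::-1][140:220,250:350]
cv2.imwrite("pics/s3.png",cv2.resize(b,None,fx=7,fy=7,interpolation=2))
for z in(97.5,141.5):
  for dz in (0,10,15):print(z,dz,(proj('side',ring(0,z-119.5+dz))-[250,140])*7)
E
```

```text
t: 11.1
ee_pos: [642.0, -12.1, 160.6]
orientation: [1.586, 2.1, 0.725]
ft_force: [-5.1, 0.4, -10.5]
width: 87.9
t 11.1 q [-0.16   0.4    2.073  1.429  0.259 -1.777] tcp [642.036 -12.126 160.626] F [ -5.095   0.431 -10.474] w 87.91901384847426
[[-0.269  0.75   0.604]
 [ 0.963  0.217  0.159]
 [-0.012  0.624 -0.781]]
97.5 0 [310.393 323.908]
97.5 10 [310.957 305.179]
97.5 15 [311.243 295.718]
141.5 0 [312.937 239.521]
141.5 10 [313.537 219.604]
141.5 15 [313.84  209.539]
```

View pics/s3.png

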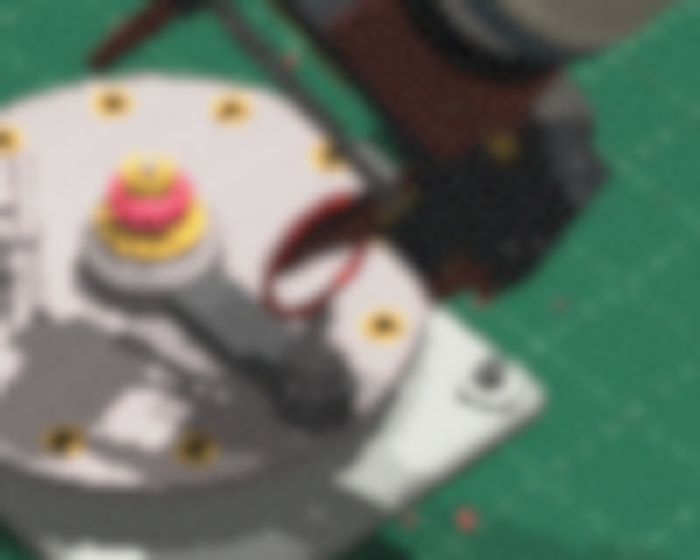

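The ring centre is now at about (317,255), so the pin is up roughly 16 mm. The 10.5 N force agrees with the spring rate. Now I work out the arc.

Run:
```python
from h import *
t,R=st()
for th in np.arange(.05,.56,.05):print('%.2f'%th,R.T@(ring(th)-ring(0))/10)
```

```text
t 11.15 q [-0.16   0.4    2.073  1.429  0.259 -1.777] tcp [642.009 -12.091 160.516] F [ -5.596   1.614 -10.043] w 88.01492696682286
[[-0.269  0.75   0.604]
 [ 0.963  0.217  0.159]
 [-0.012  0.624 -0.781]]
0.05 [-0.458 -0.101 -0.074]
0.10 [-0.922 -0.184 -0.133]
0.15 [-1.39  -0.249 -0.178]
0.20 [-1.862 -0.296 -0.208]
0.25 [-2.336 -0.324 -0.224]
0.30 [-2.811 -0.334 -0.224]
0.35 [-3.285 -0.325 -0.21 ]
0.40 [-3.759 -0.297 -0.181]
0.45 [-4.229 -0.252 -0.137]
0.50 [-4.696 -0.187 -0.079]
0.55 [-5.158 -0.105 -0.006]
```

```bash
python3 -m inch '[{"xyz":[-0.46,-0.1,-0.07],"spin":0},{"xyz":[-0.92,-0.18,-0.13],"spin":0},{"xyz":[-1.39,-0.25,-0.18],"spin":0},{"xyz":[-1.86,-0.3,-0.21],"spin":0},{"xyz":[-2.34,-0.32,-0.22],"spin":0},{"xyz":[-2.81,-0.33,-0.22],"spin":0},{"xyz":[-3.28,-0.33,-0.21],"spin":0},{"xyz":[-3.28,-0.33,-0.21],"spin":0}]'
python3 - <<'E'
from h import *
import cv2
t,R=st()
b=ctrl.get_image("side")[:,:,::-1][140:220,250:350]
cv2.imwrite("pics/s4.png",cv2.resize(b,None,fx=7,fy=7,interpolation=2))
a0=np.array([642.0,-12.1])-ring(0)[:2]
print('hand angle',np.arctan2(*(t[:2]-a0-SP)[::-1])%(2*np.pi)-YAW)
for th in(0,.25,.3,.35,.52):print(th,[(proj('side',ring(th,z-119.5))-[250,140])*7 for z in (87,135.5)])
E
```

```text
t: 11.95
ee_pos: [647.0, -45.9, 160.2]
orientation: [1.587, 2.099, 0.724]
ft_force: [-4.1, -1.2, -8.9]
width: 87.8
t 11.95 q [-0.228  0.412  2.051  1.365  0.301 -1.766] tcp [647.033 -45.86  160.247] F [-4.071 -1.217 -8.936] w 87.84249976389582
[[-0.268  0.751  0.604]
 [ 0.963  0.217  0.158]
 [-0.013  0.624 -0.781]]
hand angle 0.3603459590024425
0 [array([309.808, 343.298]), array([312.58 , 251.336])]
0.25 [array([351.646, 308.324]), array([355.804, 216.139])]
0.3 [array([358.389, 300.543]), array([362.765, 208.311])]
0.35 [array([364.553, 292.552]), array([369.126, 200.274])]
0.52 [array([381.022, 264.123]), array([386.105, 171.69 ])]
```

View pics/s4.png

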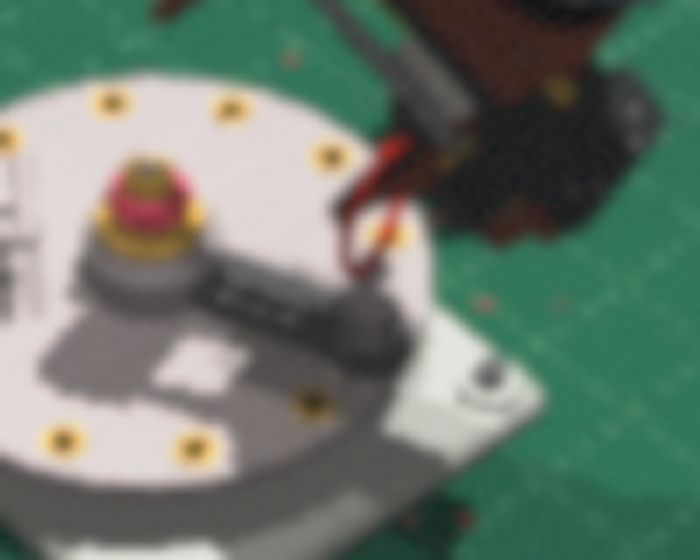

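The barrel is at about (370,300), which puts the arm near 0.33 rad with the pin up. That lags the hand by about 0.03 rad. I'll carry on to a hand angle of about 0.54, then let down.

```bash
python3 -m inch '[{"xyz":[-0.48,0.04,0.04],"spin":0},{"xyz":[-0.95,0.08,0.08],"spin":0},{"xyz":[-1.4,0.13,0.12],"spin":0},{"xyz":[-1.7,0.17,0.17],"spin":0},{"xyz":[-1.7,0.17,0.17],"spin":0}]';  python3 -m inch '[{"xyz":[0,-0.19,0.23],"spin":0},{"xyz":[0,-0.37,0.47],"spin":0},{"xyz":[0,-0.56,0.7],"spin":0},{"xyz":[0,-0.56,0.7],"spin":0}]'
python3 - <<'E'
from h import *
import cv2
t,R=st()
b=ctrl.get_image("side")[:,:,::-1][140:220,250:350]
cv2.imwrite("pics/s5.png",cv2.resize(b,None,fx=7,fy=7,interpolation=2))
a0=np.array([642.0,-12.1])-ring(0)[:2]
print('hand angle',np.arctan2(*(t[:2]-a0-SP)[::-1])%(2*np.pi)-YAW)
E
```

```text
t: 12.5
ee_pos: [653.3, -62.7, 159.6]
orientation: [1.588, 2.099, 0.72]
ft_force: [-6.7, -3.0, -9.0]
width: 88.0
t: 12.9
ee_pos: [653.2, -63.5, 150.3]
orientation: [1.588, 2.099, 0.719]
ft_force: [-6.4, -1.2, -6.8]
width: 87.9
t 12.9 q [-0.259  0.441  2.034  1.384  0.314 -1.811] tcp [653.205 -63.474 150.303] F [-6.357 -1.171 -6.767] w 87.92748383740741
[[-0.267  0.752  0.603]
 [ 0.964  0.218  0.155]
 [-0.015  0.622 -0.783]]
hand angle 0.5532740036435957
```

View pics/s5.png

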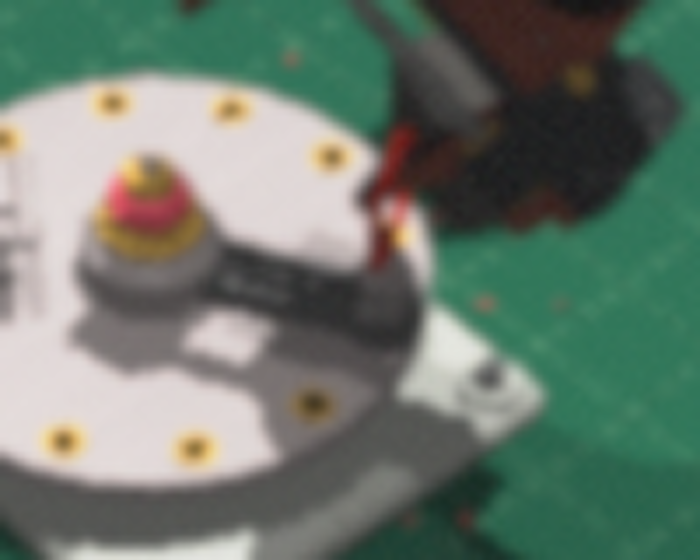

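The barrel now covers the next hole. The force and height (6.8 N, TCP 150 mm) imply the pin is about 6 mm up, so it is already entering the hole. I'll keep lowering.

```bash
python3 -m inch '[{"xyz":[0,-0.19,0.23],"spin":0},{"xyz":[0,-0.37,0.47],"spin":0},{"xyz":[0,-0.56,0.7],"spin":0},{"xyz":[0,-0.72,0.9],"spin":0},{"xyz":[0,-0.72,0.9],"spin":0}]'
python3 - <<'E'
from h import *
import cv2
t,R=st()
b=ctrl.get_image("side")[:,:,::-1][140:220,250:350]
cv2.imwrite("pics/s6.png",cv2.resize(b,None,fx=7,fy=7,interpolation=2))
for th in(.5,.524,.55):print(th,[(proj('side',ring(th,z-119.5))-[250,140])*7 +[6,4] for z in (87,95,119.5,144)])
P=ring(.524)
for s in (18,-70):print(s,R.T@(tcp(R,P,s)-t)/10)
E
```

```text
t: 13.45
ee_pos: [654.1, -63.8, 139.4]
orientation: [1.587, 2.097, 0.72]
ft_force: [-1.0, 0.4, -0.3]
width: 87.7
t 13.45 q [-0.259  0.463  2.036  1.464  0.311 -1.895] tcp [654.098 -63.813 139.416] F [-1.027  0.368 -0.251] w 87.69266925121035
[[-0.266  0.751  0.604]
 [ 0.964  0.218  0.154]
 [-0.016  0.623 -0.782]]
0.5 [array([385.452, 271.55 ]), array([386.26, 256.72]), array([388.79 , 210.297]), array([391.405, 162.299])]
0.524 [array([387.325, 267.435]), array([388.142, 252.601]), array([390.699, 206.168]), array([393.344, 158.16 ])]
0.55 [array([389.191, 262.95 ]), array([390.017, 248.112]), array([392.603, 201.667]), array([395.276, 153.65 ])]
18 [0.325 0.027 0.317]
-70 [ 0.325  0.027 -8.483]
```

View pics/s6.png

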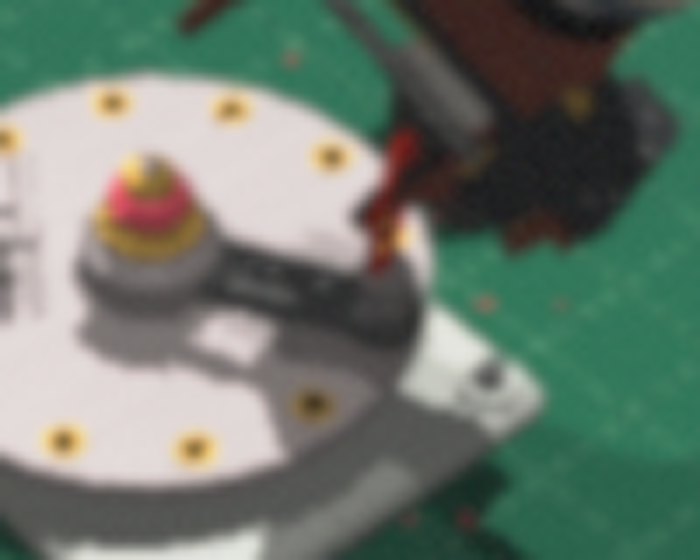

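The ring looks almost unmoved between the last two pictures. I'll fit its projected outline to the red pixels to get both angle and height.

Run:
```python
from h import *
import cv2
def box(th,dz):
    c=ring(th,dz);a=YAW+th;u=np.array([-np.sin(a),np.cos(a),0]);n=np.array([np.cos(a),np.sin(a),0]);P=[]
    for f in np.arange(0,2*np.pi,.1):
        for r in(22,27):P.append((proj('side',c+r*(np.cos(f)*u+np.sin(f)*np.array([0,0,1])))-[250,140])*7)
    P=np.array(P);return *P.min(0),*P.max(0)
def red(f):
    im=cv2.imread(f).astype(int)[:,:,:];b,g,r=im[...,0],im[...,1],im[...,2];m=(r>130)&(g<75)&(b<75);m[:,:240]=0;m[280:]=0 if f!='pics/s3.png' else m[280:]
    y,x=np.nonzero(m);return x.min(),y.min(),x.max(),y.max()
print('home start model',box(0,0));a=cv2.imread('pics/side0.png')[140:220,250:350];cv2.imwrite('pics/s00.png',cv2.resize(a,None,fx=7,fy=7,interpolation=2))
for f in('s00','s3','s4','s5','s6'):print(f,red(f'pics/{f}.png'))
for th in(.49,.524,.56):
    for dz in(0,6,10):print(th,dz,np.array(box(th,dz)))
for dz in(0,10,16):print(0,dz,np.array(box(0,dz)))
```

```text
home start model (np.float64(255.20490239117777), np.float64(218.91856552050263), np.float64(366.98379297548036), np.float64(344.6017615363821))Traceback (most recent call last):
  File "<stdin>", line 12, in <module>
  File "<stdin>", line 10, in red
    return umr_minimum(a, axis, None, out, keepdims, initial, where)
ValueError: zero-size array to reduction operation minimum which has no identity
```

Run:
```python
from h import *
import cv2
def box(th,dz):
    c=ring(th,dz);a=YAW+th;u=np.array([-np.sin(a),np.cos(a),0]);P=[]
    for f in np.arange(0,2*np.pi,.1):
        for r in(22,27):P.append((proj('side',c+r*(np.cos(f)*u+np.sin(f)*np.array([0,0,1])))-[250,140])*7)
    P=np.array(P);return np.array([*P.min(0),*P.max(0)])
for f in('side0','s3','s4','s5','s6'):
    im=cv2.imread(f'pics/{f}.png')
    if f=='side0':im=cv2.resize(im[140:220,250:350],None,fx=7,fy=7,interpolation=2)
    im=im.astype(int);b,g,r=im[...,0],im[...,1],im[...,2];m=(r-g>70)&(r-b>60)&(abs(g-b)<45);m[:,:240]=0;m[360:]=0
    n,l,s,c=cv2.connectedComponentsWithStats(m.astype(np.uint8));print(f,[(x[0],x[1],x[0]+x[2],x[1]+x[3],x[4]) for x in s[1:] if x[4]>60])
for th,dz in((0,0),(0,10),(0,16),(.33,16),(.49,0),(.524,0),(.524,5),(.524,10),(.49,10),(.56,0)):print(th,dz,box(th,dz))
```

```text
side0 [(np.int32(274), np.int32(225), np.int32(355), np.int32(287), np.int32(1143)), (np.int32(282), np.int32(311), np.int32(340), np.int32(346), np.int32(616))]
s3 []
s4 [(np.int32(381), np.int32(142), np.int32(402), np.int32(161), np.int32(296)), (np.int32(380), np.int32(213), np.int32(396), np.int32(241), np.int32(251))]
s5 [(np.int32(386), np.int32(137), np.int32(406), np.int32(181), np.int32(282)), (np.int32(394), np.int32(196), np.int32(406), np.int32(222), np.int32(203))]
s6 [(np.int32(393), np.int32(138), np.int32(409), np.int32(162), np.int32(239))]
0 0 [255.205 218.919 366.984 344.602]
0 10 [255.393 198.96  367.944 325.906]
0 16 [255.507 186.848 368.527 314.564]
0.33 16 [330.29  133.022 402.128 273.269]
0.49 0 [357.298 136.617 406.004 278.923]
0.524 0 [362.513 130.467 406.349 273.419]
0.524 5 [362.975 120.526 406.949 264.013]
0.524 10 [363.441 110.517 407.553 254.543]
0.49 10 [358.192 116.671 407.205 260.055]
0.56 0 [367.699 123.948 406.415 267.487]
```

The fit gives home at about 0.52–0.54 rad. The pin was held inside the hole at the previous height and the finger now carries no load. I'll centre the finger, withdraw along it, and look again.

```bash
python3 -m inch '[{"xyz":[0.3,0,0],"spin":0},{"xyz":[0.3,0,-1],"spin":0},{"xyz":[0.3,0,-2],"spin":0},{"xyz":[0.3,0,-3.5],"spin":0},{"xyz":[0.3,0,-5.5],"spin":0}]'; python3 -m inch '[{"xyz":[0,0,-4],"spin":0},{"xyz":[0,0,-8],"spin":0},{"xyz":[0,0,-12],"spin":0},{"xyz":[0,0,-16],"spin":0},{"xyz":[0,0,-16],"spin":0},{"xyz":[0,0,-16],"spin":0}]'
python3 - <<'E'
from h import *
import cv2
t,R=st()
s=ctrl.get_image("side")[:,:,::-1];a=ctrl.get_image("top")[:,:,::-1]
cv2.imwrite("pics/side9.png",s);cv2.imwrite("pics/top9.png",a)
f=lambda im,x,y:cv2.resize(im[y:y+100,x:x+130],None,fx=6,fy=6,interpolation=2)[:590]
k=lambda im,x,y:cv2.resize(im[y:y+118,x:x+80],None,fx=5,fy=5,interpolation=2)
cv2.imwrite("pics/c9.png",np.hstack([k(s,265,115),k(a,275,110)]))
E
```

```text
t: 14.0
ee_pos: [619.6, -69.0, 182.4]
orientation: [1.587, 2.099, 0.72]
ft_force: [0.5, -0.6, -0.2]
width: 87.9
t: 14.6
ee_pos: [523.4, -94.1, 308.8]
orientation: [1.586, 2.096, 0.72]
ft_force: [-0.1, 0.9, -0.6]
width: 87.6
t 14.6 q [-0.432 -0.007  2.142  0.777  0.595 -1.274] tcp [523.355 -94.066 308.762] F [-0.138  0.95  -0.556] w 87.57831581099165
[[-0.266  0.75   0.606]
 [ 0.964  0.218  0.154]
 [-0.017  0.625 -0.781]]
```

View pics/c9.png

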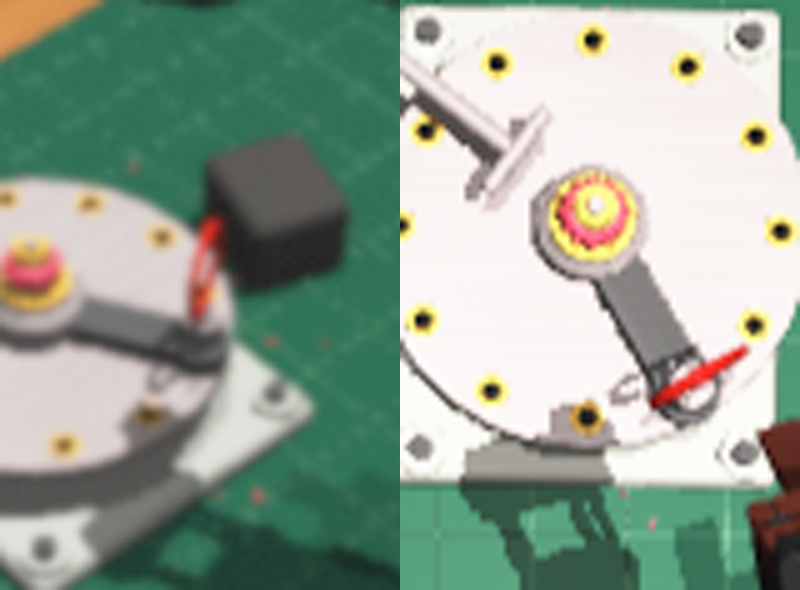

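The finger is clear. In the side view (left) the ring stands at (205,268) low over the barrel. In the top view (right) the ring line is turned about 29.5°, with the arm over the next hole. One numeric check before handing in.

Run:
```python
from h import *
import cv2
def pts(th,dz):
    c=ring(th,dz);a=YAW+th;u=np.array([-np.sin(a),np.cos(a),0])
    return np.array([proj('side',c+24.5*(np.cos(f)*u+np.sin(f)*np.array([0,0,1]))) for f in np.arange(0,2*np.pi,.05)])
for f,x0,x1,y0,y1,th in(('side0',284,306,165,192,0),('side9',300,312,152,184,.524)):
    im=cv2.imread(f'pics/{f}.png').astype(float);w=np.clip(im[...,2]-im[...,1]-40,0,None)*(np.abs(im[...,1]-im[...,0])<45);w[w<0]=0
    W=w[y0:y1,x0:x1]
    def sc(p):
        q=p[0:2];P=pts(q[0],q[1]).astype(np.float32)+np.float32([OX,OY]);return cv2.remap(cv2.GaussianBlur(w,(0,0),.8).astype(np.float32),P[:,0:1],P[:,1:2],1).mean()
    if th==0:
        best=max(((lambda s:(s,OX,OY))(sc((0,0))) for OX in np.arange(-2,3,.1) for OY in np.arange(-2,3,.1)));_,OX,OY=best;print('offset',best)
    else:
        for k in sorted(((sc((t,d)),t,d) for t in np.arange(.44,.6,.02) for d in range(-4,14)),reverse=True)[:6]:print(k)
```

```text
Traceback (most recent call last):
NameError: name 'OX' is not defined
```

Run:
```python
from h import *
import cv2
def sc(w,th,dz,o):
    c=ring(th,dz);a=YAW+th;u=np.array([-np.sin(a),np.cos(a),0])
    P=np.float32([proj('side',c+24.5*(np.cos(f)*u+np.sin(f)*np.array([0,0,1])))+o for f in np.arange(0,6.28,.1)])
    return cv2.remap(w,P[:,:1],P[:,1:],1).mean()
def wt(f):
    im=cv2.imread(f'pics/{f}.png').astype(np.float32);return cv2.GaussianBlur(np.clip(im[...,2]-im[...,1]-30,0,None)*(abs(im[...,1]-im[...,0])<45),(0,0),.8)
w=wt('side0');b=max((sc(w,0,0,(x,y)),x,y) for x in np.arange(-2,2.1,.2) for y in np.arange(-2,2.1,.2));print(b)
w=wt('side9')
for k in sorted([(float(sc(w,t,d,b[1:])),t,d) for t in (.48,.5,.524,.55,.57) for d in range(-4,14)],reverse=True)[:6]:print(k)
```

```text
Traceback (most recent call last):
  File "h.py", line 12, in proj
    c=ctrl.camera_info(n);p=np.array(c['camera_matrix'])@(np.array(c['R'])@X+np.array(c['t']));return p[:2]/p[2]
ValueError: time passes only in moves, steps and waits
```

Run:
```python
from h import *
import cv2
c=ctrl.camera_info('side');K,Rc,tc=[np.array(c[k]) for k in('camera_matrix','R','t')]
F=np.arange(0,6.28,.1)
def sc(w,th,dz,o):
    a=YAW+th;u=np.array([-np.sin(a),np.cos(a),0]);X=ring(th,dz)+24.5*(np.cos(F)[:,None]*u+np.sin(F)[:,None]*np.array([0,0,1]))
    P=(X@Rc.T+tc)@K.T;P=np.float32(P[:,:2]/P[:,2:]+o);return cv2.remap(w,P[:,:1],P[:,1:],1).mean()
def wt(f):
    im=cv2.imread(f'pics/{f}.png').astype(np.float32);return cv2.GaussianBlur(np.clip(im[...,2]-im[...,1]-30,0,None)*(abs(im[...,1]-im[...,0])<45),(0,0),.8)
w=wt('side0');b=max((sc(w,0,0,(x,y)),x,y) for x in np.arange(-2,2.1,.2) for y in np.arange(-2,2.1,.2));print(b)
w=wt('side9')
for k in sorted([(float(sc(w,t,d,b[1:])),t,d) for t in (.48,.5,.524,.55,.57) for d in range(-4,14)],reverse=True)[:6]:print(k)
```

```text
(np.float32(24.892862), np.float64(0.5999999999999996), np.float64(-0.2000000000000004))
(52.38857650756836, 0.57, -1)
(52.35222625732422, 0.57, -2)
(52.088050842285156, 0.57, 0)
(51.780521392822266, 0.57, -3)
(51.45700454711914, 0.57, 1)
(51.39431381225586, 0.55, 0)
```

```bash
python3 -c "
from workcell import ctrl;print(ctrl.close_job())"
```

```text
the job is handed in; nothing more can be done
None
```

The job is handed in. My last checks show the pin home in the next counter-clockwise hole and the finger out of the ring. The hand-in itself gave no verdict.

**What I did:** Moves cannot tilt the tool, so I pushed repeatedly past the arm's reach until the wrist leaned outward about 38°. I put one open fingertip through the ring and lifted the pin about 16 mm, with about 12 N net at the wrist. I then carried the ring along the arc, let the pin down, and withdrew the finger along its own axis. The whole job took about 15 s of the 42 s allowed.

**Last checks:**
- **Pin height:** the ring outline fitted in the side picture puts the pin within about 2 mm of home. While lowering, the pin was about 6 mm up and still loading the finger, so it was already inside the hole. The load then fell to about zero.
- **Arm angle:** the top picture shows the ring turned about 29.5°, which matches the 0.524 rad target. The side-picture fit preferred 0.55–0.57 rad. It sees the ring almost edge-on and barely separates angles, so I trusted the top view.
- **Clearance:** no contact force was left after withdrawal. The fingers stayed well above the wax ring. In the final crop the pumice block (the only loose item in frame) looked undisturbed. I did not measure the positions of the bystander items.

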